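# Complete a sushi order with the serving tongs

### The job

The order on the dark wooden serving stand is one roll short. Take the tongs from their rest and, touching the food with nothing but the tongs, pick the salmon roll (orange centre) off the cutting board and set it down gently, not dropped, standing upright on the stand midway between the two rolls already there and in line with them. Then lay the tongs back across both rails of their rest as you found them, disturbing nothing else.

Things in the scene. Friction and masses are not known exactly. Their poses are not given: they have to be found in the camera images.
- tongs: Loose sprung steel tongs, 80 to 110 g, 220 mm long, lying with the arms side by side: they close sideways, in the tongs' x-y plane. Origin: mid-grip, at the underside; x forward to the tips, y left, z up. All parts span z 0 to 18 mm. U-shaped spring bow at the tail, x = -103 to -85 mm; each arm hinges at x = -85 mm. Both arms move equally. Centre of mass within 15 mm of x = 0.
- tongs_grip (a point): Middle of the tongs' grip (x = 0, y = 0, z = 9 mm in their frame; same axes), between two black pads, 34 mm long, on the arms' outsides. Width over the pads: 56 mm sprung open, about 43 mm when the tips hold a roll. Each arm pushes out with 5.6 N when open, about 9.5 N on a roll; what is squeezed beyond that reaches the tips at 0.45 of its value.
- tongs_cup (a point): Point midway between the tongs' tips: x = 105 mm, y = 0, z = 9 mm in their frame; same axes. Each tip is a shallow upright cup, 30 mm long along x, 18 mm high, hollow side inwards; the clear gap between the cups is 51 mm open at the lips (69 mm over the outside).
- tongs_left (a joint): How far each arm of the tongs has closed: 0 = sprung open, about 0.08 rad = cups on a roll, 0.14 = stop.
- rest: Fixed pale wood rest for the tongs: base 130 (x) x 110 (y) x 8 mm, two cross rails 12 mm thick at x = -50 and +50 mm, 100 mm long, tops 28 mm above the counter, with 6 mm high lips at their ends (y = +-44 to +-50 mm). Origin: centre of its underside, z up. The tongs start across both rails, grip midway between them, tips towards +x, underside 28 mm above the counter.
- board: Fixed cream cutting board, 150 (x) x 210 (y) x 18 mm; origin at the centre of its underside on the counter; its top is 18 mm above the counter. Three rolls stand on it in a row along its y axis, about 68 mm apart, in any order.
- salmon_roll: The salmon roll to be moved (orange centre): loose, 20 to 40 g, 32 mm diameter, 32 mm tall cylinder of rice in dark seaweed, standing on its cut face; origin at the centre of its underside, z up.
- cucumber_roll: Loose roll with a green centre, on the cutting board: 32 mm diameter, 32 mm tall cylinder of rice in dark seaweed, standing on its cut face; origin at the centre of its underside, z up. Leave alone.
- egg_roll: Loose roll with a yellow centre, on the cutting board: 32 mm diameter, 32 mm tall cylinder of rice in dark seaweed, standing on its cut face; origin at the centre of its underside, z up. Leave alone.
- geta: Fixed serving stand of dark wood, plank 110 (x) x 190 (y) mm on two feet; origin at the centre of its underside on the counter; its top is 26 mm above the counter. Two rolls stand on it at y = -60 and +60 mm on its y axis, leaving the middle free. It and the tongs rest may stand on either side.
- geta_spot (a point): Centre of the top face of the serving stand, midway between its two rolls: where the underside of the salmon roll belongs. z up, y along the row.
- geta_cucumber: Loose roll with a green centre, on the serving stand: 32 mm diameter, 32 mm tall cylinder of rice in dark seaweed, standing on its cut face; origin at the centre of its underside, z up. Leave alone.
- geta_egg: Loose roll with a yellow centre, on the serving stand: 32 mm diameter, 32 mm tall cylinder of rice in dark seaweed, standing on its cut face; origin at the centre of its underside, z up. Leave alone.
- soy_dish: Loose white dish, 80 mm wide, 20 mm tall, at the left; origin at the centre of its underside. Leave alone.
- tea_cup: Loose blue cup, 72 mm wide, 75 mm tall, beyond the board; origin at the centre of its underside. Leave alone.
- soy_bottle: Loose dark bottle with a red cap, 60 mm wide, 130 mm tall, beyond the board; origin at the centre of its underside. Leave alone.
- grey_bowl: Loose grey bowl, 110 mm wide, 50 mm tall, beyond the board; origin at the centre of its underside. Leave alone.
Not all that is in view belongs to the job. What is shaped like the rest but pink is not meant.

How it is judged:
By the outcome, as a careful person would: the job done as asked, in the order asked, and still so for the second after the job is handed in, with the robot touching nothing.
It also fails if it takes over 58 s, if anything falls off the work surface, if the arm or the gripper's body presses on something with over 40 N, if the wrist force passes 120 N, or if a joint passes its speed limit or range.

### The arm

A 7-joint arm with a two-finger parallel gripper is mounted at the origin on the work surface. World frame = base frame: x ahead of the robot, y to its left, z up, the work surface at z = 0. Lengths are in m, angles in rad, forces in N, time in s.
With the tool pointing down it reaches from about 0.425 to 0.875 m from the base axis. Payload 9.9 kg.
Tool frame: the origin (TCP) lies at the very end of the fingers, on their centre line; the grasp point (between the pads) lies 19 mm behind it (grasp_offset is the y of the grasp point in the tool frame, in m); y points along the fingers, x is the direction in which the jaws open and shut, and the axes are right-handed (so a half turn about y gives the same grasp; the last joint's range is limited). The gripper opens to 85 mm and grips with 20 to 120 N. Pads are 22 mm wide; open, the fingers measure 114 mm over their backs; the gripper's body (76 mm by 85 mm) begins 54 mm behind the grasp point. The pads swing forward as they close: fully open they stand 13 mm farther back than shut.
Start: joints at [1.167, 0.576, 0.025, 1.437, -0.015, 1.129, -0.057], TCP at [0.212, -0.641, 0.231] pointing down, gripper open.
Joint ranges: [-2.76, 2.76], [-0.34, 2.15], [-1.52, 1.57], [0.19, 2.46], [-1.09, 4.23], [0.17, 1.99], [-2.82, 2.82]. Speed limits (rad/s): [2.22, 2.22, 3.01, 3.01, 3.14, 3.14, 3.14].

### API

Orientations are given as [roll, pitch, yaw] about the fixed x, y, z axes, in that order (R = Rz(yaw) Ry(pitch) Rx(roll)).
In Python, from plant import move_to, move_straight, goto_joints, gripper_open, grasp, hold, ik, read_camera, Unreachable, job_done, masks_of, landmark_of, read_time, read_joint_positions, read_qd, read_joint_torque, read_position, read_orientation, read_contact_force, read_ft_torque, read_opening, grasp_offset gives the robot as it stands. The module is installed in compiled form; this text tells all that it offers. Calls block until the motion is done:
- move_to(position, orientation): joint-space move of the TCP to a pose.
- move_straight(position, orientation=None, vel=0.15, contact_N=None): straight line of the TCP; orientation=None keeps the orientation; vel is the mean speed in m/s. With contact_N (N) it stops when the force on the tool has changed by that much, and returns True; else False.
- goto_joints(angles): joint-space move.
- gripper_open() and grasp(f_grip=None): open the fingers fully, or close them until they stop; f_grip is the grip in N (None keeps the last).
- hold(seconds).
- ik(position, orientation): joint angles nearest the present ones, or None.
- read_camera(name): name is "scene" or "top" or "wrist"; returns a dict with "color" (400x640x3 uint8, red, green, blue), "depth" (400x640 float32, m along the optical axis (not along the pixel's ray), 0 where there is no reading), "mtx" (3x3 intrinsics, pixels), "dist" ([k1, k2, p1, p2, k3] as OpenCV has them; the pictures are not rectified), "rvec" (rotation vector, rad) and "tvec" (3), from world to camera coordinates, as OpenCV has them; the wrist camera has in their place "mount" (4x4, takes a point from camera to tool coordinates, whose origin is the TCP and whose axes are the tool frame's). Camera axes: x right, y down, z forward; pixel columns grow to the right and rows downward; lengths in m; the calibration is good to about 2 mm. A picture is of the moment at which its call begins: read the wrist's pose just before it.
A pose or a line that the arm cannot do raises Unreachable and nothing moves.
- job_done(): hands the job in, once; it reports no verdict.
Trained networks look in the newest picture that a camera, given by its name, has taken for a name from the list of things; names that differ only in an ending like _2 or _b are one class to them, and where a whole thing is asked for, a point or a joint stands for the part that bears it (a point fixed in the world has none). Each returns a list of dicts, best first, with "p" (0 to 1); they miss things now and then, are a little off and sometimes report something else, mostly with a low value. They report only what shows in the picture. A call takes as long as a camera call. They do not tell look-alikes from the thing itself.
- masks_of(camera, name): "pixels" (400x640 bool, what is visible of it).
- landmark_of(camera, name): "point" ([x, y, z] in m, in world coordinates, good to about 4 mm: a listed point, or the origin of a listed thing).
Readings, each from a call of its own:
- read_time(): time.
- read_joint_positions(): joint angles.
- read_qd(): joint speeds.
- read_joint_torque(): joint torques, N m.
- read_position(): TCP position.
- read_orientation(): TCP orientation.
- read_contact_force(): force on the tool from outside, world axes, zero at the start.
- read_ft_torque(): the same for the moment, N m.
- read_opening(): opening from 0.0 (shut) to 1.0 (fully open).
Only numpy, scipy, OpenCV 4.12 (cv2) and the standard library are available. Lean on these libraries where they do the work, as an engineer would, in place of code of your own. Each camera call takes 0.05 s, during which the arm holds its last target.

## Working session

There is one attempt and no reset: what is moved stays moved. The work goes in short steps, each a Python script; the robot and the scene stay as the last script left them, time stands still between calls to the robot, and variables do not carry over. Pictures are saved under pics/ and viewed, and the job is handed in when it is done.

```bash
ls; mkdir -p pics
cat > h.py <<'E'
import numpy as np, cv2
from plant import *
def save(name,fn,crop=None,scale=1):
    c=read_camera(name); im=c["color"][:,:,::-1].copy()
    if crop: im=im[crop[1]:crop[3],crop[0]:crop[2]]
    if scale!=1: im=cv2.resize(im,None,fx=scale,fy=scale,interpolation=cv2.INTER_CUBIC)
    cv2.imwrite("pics/"+fn,im); return c
def cloud(c,T=None):
    """world xyz per pixel"""
    h,w=c["depth"].shape
    u,v=np.meshgrid(np.arange(w),np.arange(h))
    p=cv2.undistortPoints(np.stack([u,v],-1).reshape(-1,1,2).astype(np.float64),c["mtx"],c["dist"]).reshape(h,w,2)
    d=c["depth"]; P=np.dstack([p[...,0]*d,p[...,1]*d,d])
    if "rvec" in c:
        R=cv2.Rodrigues(np.array(c["rvec"],float))[0]; t=np.array(c["tvec"],float).reshape(3)
        W=(P-t)@R
    else:
        M=T@np.array(c["mount"]); W=P@M[:3,:3].T+M[:3,3]
    W[d==0]=np.nan
    return W
E
python3 - <<'E'
from h import *
print(read_time(),read_position(),read_orientation(),grasp_offset)
for n in("scene","top"):
    c=save(n,n+"0.png")
    for t in ["tongs","tongs_grip","tongs_cup","rest","board","salmon_roll","cucumber_roll","egg_roll","geta","geta_spot","geta_cucumber","geta_egg","soy_dish","tea_cup","soy_bottle","grey_bowl"]:
        print(n,t,[(round(float(r["p"]),2),np.round(r["point"],3).tolist()) for r in landmark_of(n,t)][:4])
print(read_time())
E
```

```text
pics
0.0 [ 0.21204512 -0.64034547  0.23043909] [-1.57088256  0.00169756 -1.25102793] -0.0187
scene tongs [(0.71, [0.556, 0.509, 0.001]), (0.66, [0.511, 0.336, 0.025]), (0.35, [0.755, -0.17, 0.001])]
scene tongs_grip [(0.61, [0.539, -0.016, 0.001]), (0.6, [0.513, 0.34, 0.038]), (0.16, [0.476, -0.349, 0.023])]
scene tongs_cup [(0.98, [0.618, 0.349, 0.037])]
scene rest [(0.76, [0.363, 0.189, -0.004]), (0.71, [0.516, 0.34, 0.001])]
scene board [(0.98, [0.538, -0.015, 0.001]), (0.55, [0.513, 0.337, 0.037])]
scene salmon_roll [(0.59, [0.516, -0.076, 0.022]), (0.27, [0.477, -0.35, 0.023])]
scene cucumber_roll [(0.67, [0.562, 0.058, 0.019])]
scene egg_roll [(0.53, [0.546, -0.014, 0.015])]
scene geta [(0.83, [0.479, -0.291, 0.0])]
scene geta_spot [(0.92, [0.484, -0.289, 0.026]), (0.61, [0.521, -0.074, 0.02])]
scene geta_cucumber [(0.64, [0.537, -0.018, 0.002]), (0.52, [0.478, -0.352, 0.023])]
scene geta_egg [(0.54, [0.485, -0.232, 0.026])]
scene soy_dish [(0.59, [0.554, 0.509, 0.004])]
scene tea_cup [(0.66, [0.76, 0.139, 0.001]), (0.54, [0.615, 0.354, 0.038])]
scene soy_bottle [(0.94, [0.757,
[... 348 characters left out ...]
2, 0.337, 0.03])]
top board [(0.55, [0.542, -0.016, -0.001])]
top salmon_roll [(0.63, [0.519, -0.079, 0.016])]
top cucumber_roll [(0.45, [0.764, 0.138, -0.004]), (0.42, [0.562, 0.046, 0.016])]
top egg_roll [(0.46, [0.546, -0.015, 0.016])]
top geta [(0.81, [0.482, -0.292, -0.001]), (0.2, [0.763, 0.137, 0.0])]
top geta_spot [(0.93, [0.479, -0.287, 0.028])]
top geta_cucumber [(0.69, [0.476, -0.351, 0.027]), (0.64, [0.755, -0.174, 0.002])]
top geta_egg [(0.55, [0.481, -0.23, 0.025])]
top soy_dish [(0.95, [0.555, 0.513, -0.003]), (0.71, [0.767, 0.008, -0.0])]
top tea_cup [(0.85, [0.762, 0.137, -0.0]), (0.4, [0.51, 0.336, 0.029])]
top soy_bottle []
top grey_bowl [(0.69, [0.767, 0.004, 0.003])]
1.7
```

View pics/scene0.png

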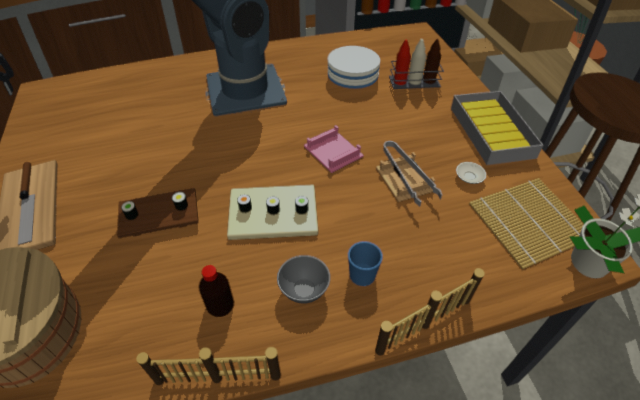

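View pics/top0.png

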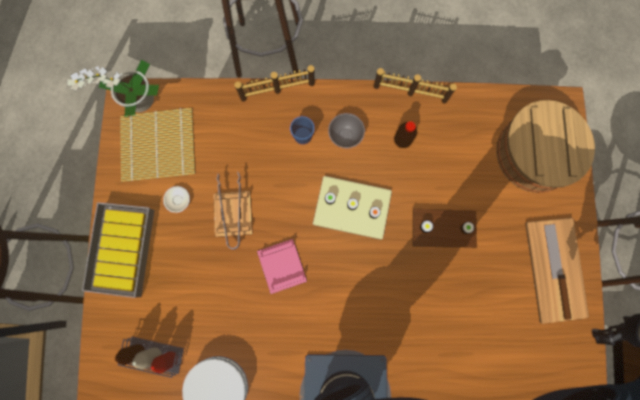

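The salmon roll is the right-hand board roll seen from the robot (scene ~(244,203), top ~(375,211)). The wooden rest holding the tongs is at scene (408,180); the pink look-alike at (333,150) is excluded. I'll confirm the roll in an enlarged crop, and look at the tongs from the wrist camera.

Run:
```python
from h import *
c=save("scene","crop1.png",(110,140,450,250),2.3)
D=[-np.pi/2,0,0]
def T(x,y,z,psi): return [x,y,z],[-np.pi/2,0,psi-np.pi/2]
for n,a in dict(rest=(.445,.33,.02,.11),resthi=(.445,.33,.2,.11),sal=(.395,-.2,.017,.785),salhi=(.395,-.2,.15,.785),g10=(.309,-.318,.026,.17),g10h=(.309,-.318,.12,.17),g5=(.307,-.303,.026,.087),g0=(.306,-.28,.026,-.04),gfar=(.656,-.288,.026,3.1),look=(.47,.33,.27,.11)).items():
    r=ik(*T(*a)); print(n,None if r is None else np.round(r,2))
try:
    move_to(*T(.46,.335,.27,.11)); print(read_time())
    p,o=read_position(),read_orientation(); c=save("wrist","w1.png"); print(p,o,c["mount"])
except Unreachable as e: print(e)
```

```text
rest [-0.47  0.69 -0.39  1.96  0.47  0.57 -2.64]
resthi [-0.16  0.54 -0.87  1.78  0.47  1.04 -2.66]
sal [ 0.42  0.59 -0.08  2.26  0.15  0.3  -0.58]
salhi [ 0.51  0.35 -0.19  2.13  0.1   0.67 -0.54]
g10 [ 0.68  0.58  0.02  2.25 -0.04  0.31 -0.67]
g10h [ 0.68  0.4   0.02  2.17 -0.01  0.58 -0.69]
g5 [ 0.65  0.57  0.03  2.28 -0.06  0.29 -0.75]
g0 [ 0.6   0.56  0.04  2.32 -0.09  0.26 -0.89]
gfar [ 0.68  0.9  -0.63  1.5   0.61  0.95  1.4 ]
look [-0.05  0.55 -1.03  1.63  0.49  1.25 -2.64]
5.2583
[0.46050519 0.3344191  0.2698592 ] [-1.57087508e+00 -2.93121303e-04 -1.46195623e+00] [[ 9.99999933e-01 -3.25461205e-04  1.67074715e-04 -1.26011819e-03]
 [-2.49393869e-04 -2.72333823e-01  9.62202799e-01 -1.42421021e-01]
 [-2.67659587e-04 -9.62202776e-01 -2.72333886e-01  7.01273174e-02]
 [ 0.00000000e+00  0.00000000e+00  0.00000000e+00  1.00000000e+00]]
```

View pics/crop1.png

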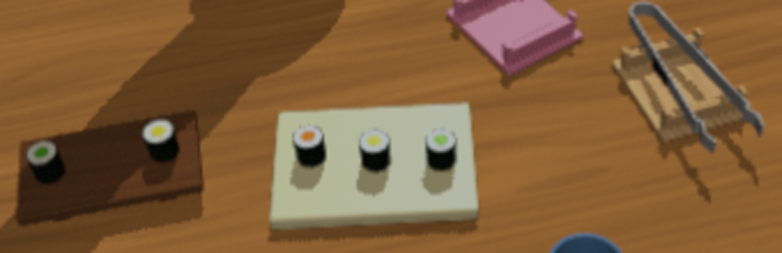

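View pics/w1.png

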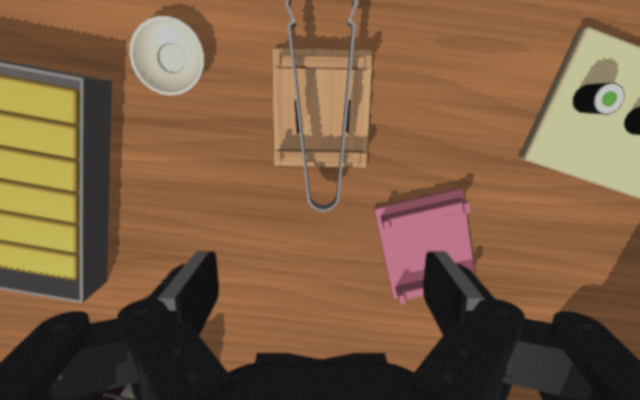

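Run:
```python
from h import *
from scipy.spatial.transform import Rotation as Ro
p,o=read_position(),read_orientation(); c=read_camera("wrist")
T=np.eye(4);T[:3,:3]=Ro.from_euler("xyz",o).as_matrix();T[:3,3]=p
W=cloud(c,T); np.save("w1.npy",W); np.save("w1c.npy",c["color"])
for n in ["tongs","tongs_grip","tongs_cup","rest"]:
    print(n,[(round(float(r["p"]),2),np.round(r["point"],3).tolist()) for r in landmark_of("wrist",n)][:4])
ms=masks_of("wrist","tongs"); print([(m["p"],m["pixels"].sum()) for m in ms])
m=(W[...,2]>.036)&(W[...,2]<.06)&(np.abs(W[...,0]-.52)<.15)&(np.abs(W[...,1]-.34)<.08)
print(m.sum(), np.percentile(W[m][:,2],[5,50,95]))
P=W[m]
# symmetric fit: centreline from slices
for x in np.arange(.40,.64,.01):
    s=P[np.abs(P[:,0]-x)<.003]
    if len(s): 
        ys=np.sort(s[:,1]); print(round(x,3),len(s),ys.min().round(4),ys.max().round(4),((ys.min()+ys.max())/2).round(4), np.median(s[:,2]).round(4))
    else: print(x,0)
# pink extents
col=c["color"].astype(int); pk=(col[...,0]>150)&(col[...,1]<140)&(col[...,2]>100)&(col[...,0]-col[...,1]>60)
Q=W[pk]; Q=Q[Q[:,2]>.004]; print("pink z",np.nanpercentile(Q[:,2],[5,50,99]))
i=np.argmax(Q[:,0]);j=np.argmax(Q[:,1]);k=np.argmax(Q[:,0]+Q[:,1]);print(Q[i],Q[j],Q[k])
```

```text
tongs []
tongs_grip []
tongs_cup [(0.6, [0.518, 0.34, 0.003])]
rest [(0.93, [0.515, 0.342, 0.0]), (0.89, [0.363, 0.189, 0.0])]
[(0.88, np.int64(1927))]
1612 [0.03839365 0.04561015 0.04705748]
0.4 0
0.41 57 0.3209 0.34 0.3304 0.045
0.42 41 0.313 0.3453 0.3292 0.0452
0.43 28 0.3117 0.3485 0.3301 0.0461
0.44 30 0.3122 0.3506 0.3314 0.046
0.45 30 0.313 0.3526 0.3328 0.0458
0.46 34 0.3132 0.3547 0.334 0.0457
0.47 33 0.2924 0.3567 0.3245 0.0457
0.48 33 0.3135 0.3587 0.3361 0.0457
0.49 37 0.3138 0.364 0.3389 0.046
0.5 65 0.311 0.3658 0.3384 0.0456
0.51 73 0.3111 0.3678 0.3395 0.0458
0.52 64 0.3123 0.3697 0.341 0.0456
0.53 49 0.3129 0.3695 0.3412 0.0457
0.54 42 0.3153 0.3715 0.3434 0.0455
0.55 39 0.3156 0.3733 0.3445 0.0456
0.56 40 0.316 0.3752 0.3456 0.0456
0.57 39 0.3163 0.378 0.3472 0.0454
0.58 43 0.3167 0.3798 0.3483 0.0454
0.59 46 0.3171 0.3818 0.3494 0.0454
0.6 56 0.3172 0.3808 0.349 0.0454
0.61 43 0.3208 0.3864 0.3536 0.0457
0.62 27 0.318 0.3835 0.3508 0.0451
0.6300000000000002 0
pink z [0.00679779 0.00823487 0.03408857]
[0.43346077 0.16386566 0.03339741] [0.40584179 0.26237205 0.00774463] [0.40584179 0.26237205 0.00774463]
```

The crop shows the orange-centred roll at the left end of the board row (crop (308,140)), with the rail-type wooden rest under the tongs at crop (680,95). The wrist view shows the tongs tail-up at (323,205) with the arms open.

Gripping at the pads with the 20 N minimum would shut the tongs. I'll grip near the hinge instead (x≈-71 mm), so 20 N holds them open and a larger force closes them.

```bash
cat >> h.py <<'E'
from scipy.spatial.transform import Rotation as Ro
def wpose():
    T=np.eye(4);T[:3,:3]=Ro.from_euler("xyz",read_orientation()).as_matrix();T[:3,3]=read_position();return T
def O(psi): return [-np.pi/2,0,psi-np.pi/2]
def G(x,y,z,psi): return [float(x),float(y),float(z)],O(psi)
E
cat > fit.py <<'E'
from h import *
W=np.load("w1.npy")
m=(W[...,2]>.042)&(W[...,2]<.06)&(np.abs(W[...,0]-.52)<.15)&(np.abs(W[...,1]-.34)<.05)
P=W[m]
psi=.12
from scipy.optimize import minimize
d=None
for it in range(5):
    u=np.array([np.cos(psi),np.sin(psi)]);n=np.array([-u[1],u[0]])
    a=P[:,:2]@u;b=P[:,:2]@n
    xs=[];ys=[]
    tail=np.percentile(a,.3)
    for s in np.arange(tail+.02,tail+.2,.006):
        k=np.abs(a-s)<.003
        if k.sum()>5: xs.append(s);ys.append((b[k].min()+b[k].max())/2)
    f=np.polyfit(xs,ys,1); psi+=np.arctan(f[0])
c0=np.median(ys)
g=u*(tail+.103)+n*c0
print("psi",psi,"grip",g,"len",np.percentile(a,99.8)-tail)
np.save("tongs0.npy",[g[0],g[1],psi])
E
python3 fit.py
```

```text
psi 0.11951789429075413 grip [0.51265266 0.33976757] len 0.21068786066208872
```

Run:
```python
from h import *
gx,gy,psi=np.load("tongs0.npy"); u=np.array([np.cos(psi),np.sin(psi)])
t=np.array([gx,gy])-.071*u
print(t)
move_to(*G(*t,.09,psi)); print(read_time())
print(move_straight(*G(*t,.0155,psi),vel=.1,contact_N=8),read_position(),read_contact_force())
grasp(20); print(read_time(),read_opening(),read_contact_force())
save("scene","s2.png",(350,110,470,220),5)
print(move_straight(*G(*t,.0205,psi),vel=.03)); print(read_contact_force(),read_opening(),read_ft_torque())
save("scene","s3.png",(350,110,470,220),5); print(read_time())
```

```text
[0.44215915 0.33130199]
6.3583
False [0.44242459 0.3316428  0.0159954 ] [-0.08172918 -0.33720319  0.21620529]
7.7417 0.4520219047436438 [-0.69971129 -0.94304113  4.91857608]
False
[ 0.40177068 -0.09810692 -1.11664193] 0.4499037947896982 [ 0.0012697   0.06598063 -0.02921178]
8.1583
```

View pics/s3.png

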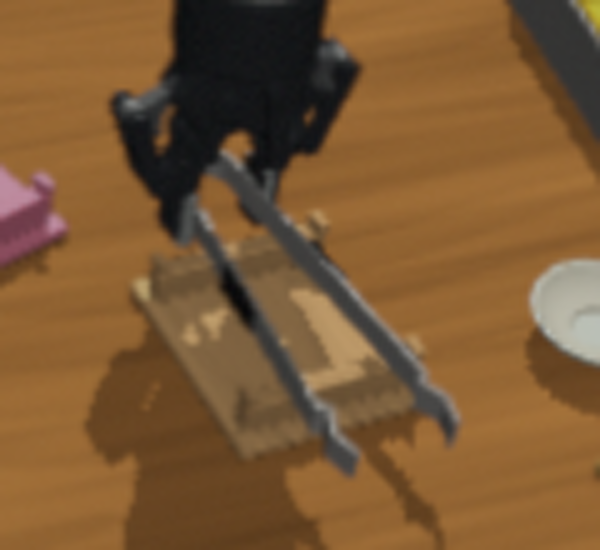

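The tongs are lifted and still open (38 mm across the jaws). The scene crop shows the arms apart and the tips at (345,465)/(450,430). Next: raise them and check for droop.

Run:
```python
from h import *
gx,gy,psi=np.load("tongs0.npy"); u=np.array([np.cos(psi),np.sin(psi)])
t=np.array([gx,gy])-.071*u
move_straight(*G(*t,.17,psi),vel=.15)
print(read_contact_force(),read_opening(),read_time())
T=wpose(); c=save("wrist","w4.png"); W=cloud(c,T); np.save("w4.npy",W)
c=read_camera("scene");print([(round(float(r["p"]),2),np.round(r["point"],3).tolist()) for r in landmark_of("scene","tongs_cup")][:3])
W2=cloud(c); np.save("s4.npy",W2)
for X in (W,W2):
    a=(X[...,:2]-T[:2,3])@u; b=(X[...,:2]-T[:2,3])@np.array([-u[1],u[0]]); z=X[...,2]-T[2,3]
    m=(a>.012)&(a<.25)&(np.abs(b)<.06)&(z>-.06)&(z<.06)
    print(m.sum())
    for s in np.arange(.02,.21,.02):
        k=m&(np.abs(a-s)<.006)
        if k.sum()>3: print(s.round(2),k.sum(),b[k].min().round(4),b[k].max().round(4),"z",np.percentile(z[k],[10,50,90]).round(4))
    if m.any(): print("tip",np.percentile(a[m],99.5))
```

```text
[-0.79364849  0.05118998 -1.95721383] 0.4467300695258132 9.3083
[]
16095
0.02 1612 -0.0502 0.0536 z [0.0181 0.0298 0.0534]
0.04 1092 -0.0217 0.0237 z [0.0154 0.0283 0.0298]
0.06 1979 -0.0266 0.0283 z [0.0174 0.0285 0.0296]
0.08 2010 -0.0277 0.0291 z [0.0167 0.0282 0.0295]
0.1 712 -0.0265 0.0274 z [0.0132 0.0247 0.029 ]
tip 0.09935546673251484
826
0.02 62 -0.0492 0.0406 z [0.013  0.0268 0.0515]
0.04 47 -0.025 0.0213 z [0.0132 0.0206 0.0285]
0.06 55 -0.03 0.0272 z [0.0125 0.0223 0.0293]
0.08 55 -0.0304 0.0251 z [0.0136 0.0211 0.0285]
0.1 42 -0.0292 0.0253 z [0.0135 0.0207 0.0281]
0.12 53 -0.0315 0.0265 z [0.0125 0.0204 0.0275]
0.14 53 -0.0333 0.0286 z [0.012  0.0194 0.0267]
0.16 59 -0.0339 0.0289 z [0.0112 0.02   0.0267]
0.18 59 -0.0359 0.0295 z [0.0123 0.019  0.0271]
tip 0.190901668105249
```

View pics/w4.png

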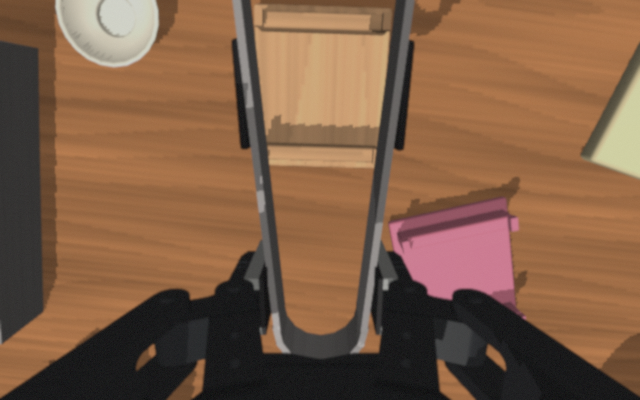

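The tongs hang level in the jaws: droop is under 1°, the tip is 191 mm ahead of the TCP, and they are open at about 65 mm. Next: exact roll and geta positions.

Run:
```python
from h import *
est=dict(sal=(.519,-.077,.018),egg=(.546,-.015,.018),cuc=(.562,.05,.018),gc=(.477,-.350,.026),ge=(.483,-.231,.026))
for n in("scene","top"):
    c=read_camera(n); W=cloud(c)
    for k,(x,y,zb) in est.items():
        zt=zb+.032
        m=(np.hypot(W[...,0]-x,W[...,1]-y)<.03)&(np.abs(W[...,2]-zt)<.006)
        P=W[m]
        if len(P)>5:
            (cx,cy),r=cv2.minEnclosingCircle((P[:,:2]*1000).astype(np.float32))
            print(n,k,m.sum(),"mean",P.mean(0).round(4),"circ",round(cx,1),round(cy,1),"r",round(r,1))
        else: print(n,k,m.sum())
print(read_time())
```

```text
scene sal 123 mean [ 0.525  -0.0804  0.0489] circ 524.0 -81.5 r 17.4
scene egg 126 mean [ 0.5493 -0.0156  0.0489] circ 548.2 -16.1 r 16.3
scene cuc 119 mean [0.565  0.0498 0.0489] circ 563.2 50.9 r 17.3
scene gc 112 mean [ 0.4827 -0.3474  0.0572] circ 480.4 -347.1 r 16.6
scene ge 113 mean [ 0.4855 -0.2285  0.0569] circ 483.4 -228.2 r 16.6
top sal 92 mean [ 0.522  -0.0809  0.0504] circ 522.6 -80.7 r 15.8
top egg 93 mean [ 0.5468 -0.0159  0.0502] circ 546.7 -16.3 r 15.9
top cuc 89 mean [0.5633 0.049  0.0504] circ 563.5 48.8 r 15.9
top gc 99 mean [ 0.4802 -0.3466  0.0583] circ 480.2 -347.2 r 16.5
top ge 100 mean [ 0.4822 -0.2278  0.0587] circ 481.9 -228.3 r 16.2
9.5583
```

Run:
```python
from h import *
S=np.array([.522,-.081]); psi=.62; u=np.array([np.cos(psi),np.sin(psi)]); t=S-.176*u
print(t,np.hypot(*t),ik(*G(*t,.018,psi)))
move_to(*G(*t,.12,psi)); print(read_time(),read_position(),read_opening(),read_contact_force())
T=wpose(); c=save("wrist","w5.png"); W=cloud(c,T)
c=save("scene","s5.png",(80,100,330,260),3); W2=cloud(c)
n=np.array([-u[1],u[0]])
for X in (W,W2):
    a=(X[...,:2]-T[:2,3])@u; b=(X[...,:2]-T[:2,3])@n; z=X[...,2]-T[2,3]
    m=(a>.012)&(a<.25)&(np.abs(b)<.06)&(z>-.03)&(z<.06)
    for s in np.arange(.02,.2,.02):
        k=m&(np.abs(a-s)<.006)
        if k.sum()>3: print(s.round(2),k.sum(),b[k].min().round(4),b[k].max().round(4),"z",np.percentile(z[k],[10,50,90]).round(4))
    if m.any(): print("tip",np.percentile(a[m],99.5))
    m=(np.hypot(X[...,0]-.522,X[...,1]+.081)<.025)&(np.abs(X[...,2]-.05)<.004)
    if m.sum()>20: print("roll",m.sum(),a[m].min(),a[m].max(),b[m].min(),b[m].max())
```

```text
[ 0.37875739 -0.18326219] 0.42076381897240056 [ 0.64595067  0.60121941 -0.44456368  2.30191804  0.72802276  0.37427196
 -1.37172511]
11.4417 [ 0.37954362 -0.18263329  0.12019003] 0.4504545714011038 [ 0.0375456  -0.15951241 -0.89363251]
0.02 2140 -0.0525 0.0538 z [0.0201 0.0461 0.056 ]
0.04 1082 -0.0221 0.0229 z [0.0155 0.0283 0.03  ]
0.06 1949 -0.0272 0.0279 z [0.0176 0.0287 0.0298]
0.08 2021 -0.028 0.0284 z [0.0166 0.0285 0.0297]
0.1 759 -0.0271 0.0268 z [0.0136 0.0252 0.0294]
tip 0.09958651663033245
0.02 64 -0.0501 0.0449 z [0.0164 0.0285 0.053 ]
0.04 37 -0.0248 0.0208 z [0.0146 0.0239 0.03  ]
0.06 55 -0.0308 0.0275 z [0.014  0.0242 0.03  ]
0.08 46 -0.0303 0.0285 z [0.0149 0.0238 0.0295]
0.1 43 -0.0296 0.026 z [0.0133 0.0226 0.0288]
0.12 42 -0.0311 0.0252 z [0.0136 0.0214 0.0285]
0.14 43 -0.034 0.0281 z [0.0113 0.0214 0.0279]
0.16 53 -0.0364 0.03 z [0.0114 0.0232 0.0279]
0.18 50 -0.0368 0.029 z [0.011  0.0208 0.0281]
tip 0.19102167989574173
roll 115 0.1606116413755144 0.19376173118186188 -0.017593156332688657 0.015426345316477044
```

View pics/w5.png

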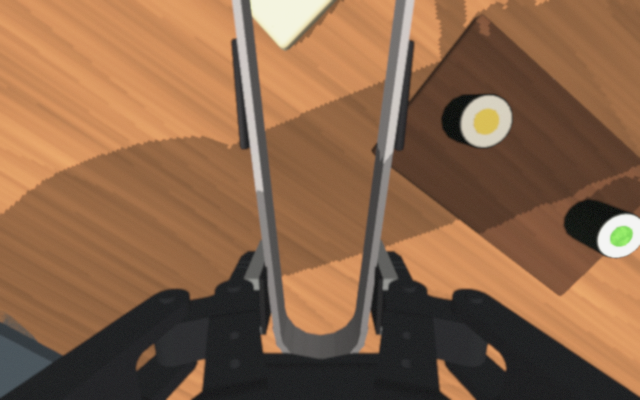

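View pics/s5.png

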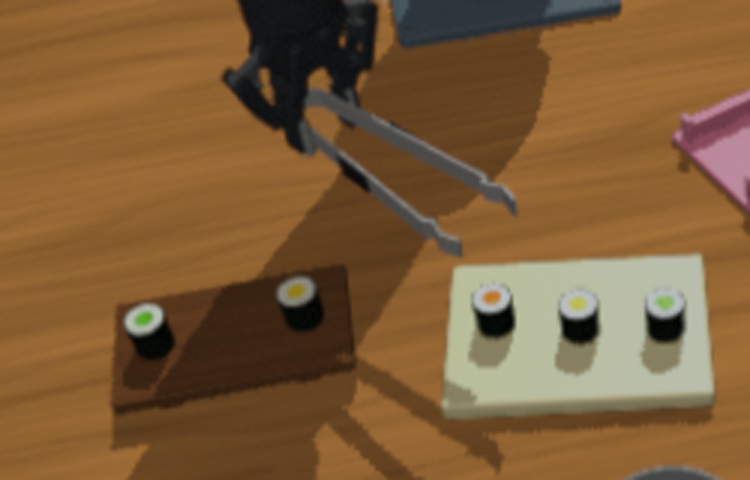

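Run:
```python
from h import *
S=np.array([.522,-.081]); psi=.62; u=np.array([np.cos(psi),np.sin(psi)]);n=np.array([-u[1],u[0]]); t=S-.176*u+.001*n
print(move_straight(*G(*t,.0185,psi),vel=.09,contact_N=3),read_position(),read_contact_force(),read_time())
save("scene","s6.png",(150,130,330,250),4); save("top","t6.png",(280,160,500,270),3.5)
```

```text
False [ 0.37837525 -0.18252991  0.01880027] [ 0.14723158 -1.24629958 -0.89103593] 12.8167
```

View pics/s6.png

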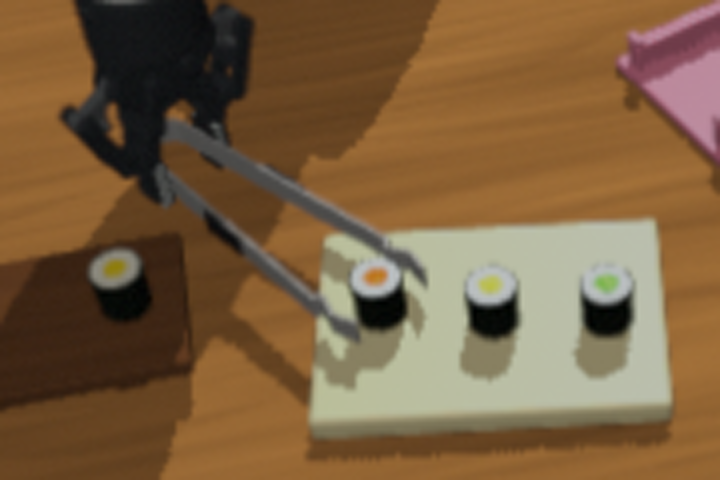

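View pics/t6.png

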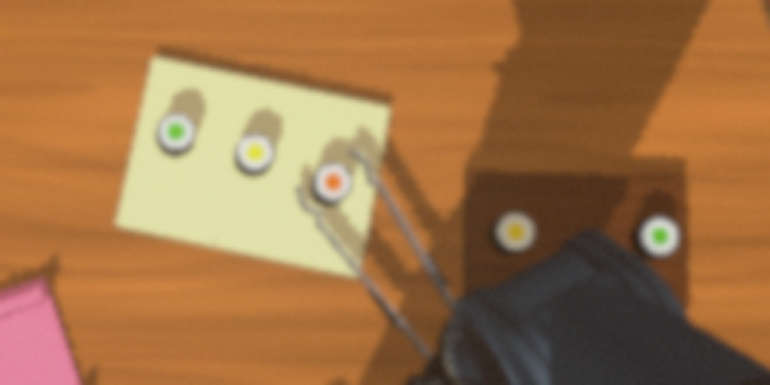

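Both cups straddle the salmon roll: scene crop cups at (350,325) and (420,270), roll (375,280); the top view agrees. Closing by raising the grip force.

Run:
```python
from h import *
for f in (45,70):
    grasp(f); print(f,read_opening(),read_contact_force(),read_time())
save("scene","s7.png",(150,130,330,250),4); save("top","t7.png",(280,160,500,270),3.5)
```

```text
45 0.40353426826768873 [ 0.88202101 -0.15720879 -0.70657875] 13.1333
70 0.39378807395000354 [-0.81342521 -0.02649133 -0.51607227] 13.35
```

View pics/s7.png

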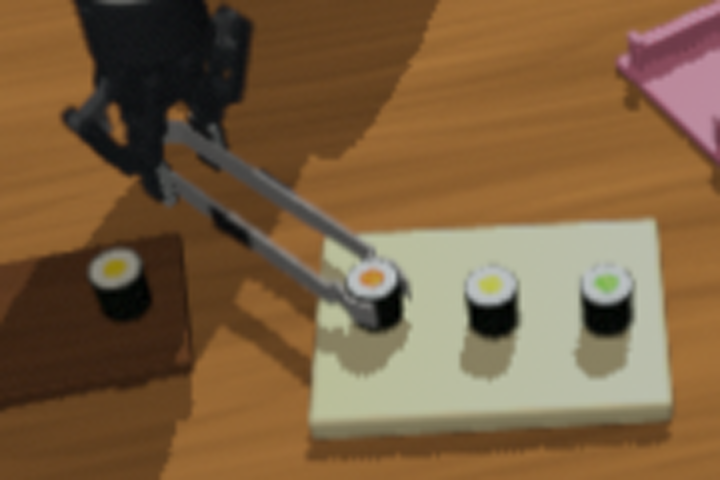

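View pics/t7.png

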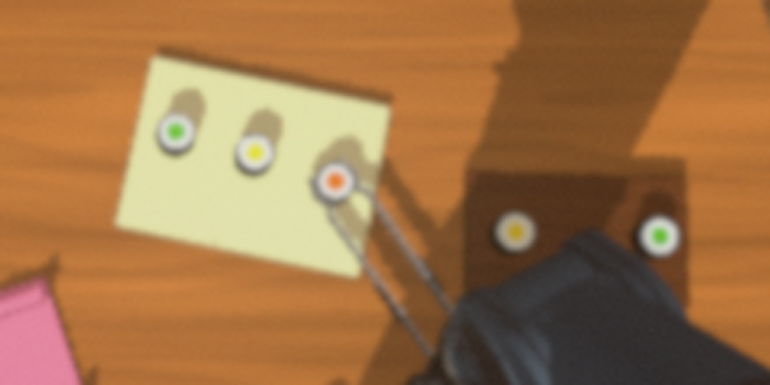

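Run:
```python
from h import *
p=read_position(); psi=.62
move_straight([p[0],p[1],.03],O(psi),vel=.03); print(read_contact_force(),read_opening(),read_ft_torque())
move_straight([p[0],p[1],.11],O(psi),vel=.1); print(read_contact_force(),read_opening(),read_time())
psi=.04; u=np.array([np.cos(psi),np.sin(psi)]);n=np.array([-u[1],u[0]]); spot=np.array([.4815,-.2878]); t=spot-.176*u
move_to(*G(*t,.11,psi)); print(read_time(),read_contact_force(),read_opening(),read_position())
T=wpose()
for nm,cr,s in(("scene",(80,120,260,240),4),("top",(330,160,550,270),3.5)):
    c=save(nm,nm+"8.png",cr,s); X=cloud(c)
    a=(X[...,:2]-T[:2,3])@u; b=(X[...,:2]-T[:2,3])@n; z=X[...,2]-T[2,3]
    print(nm,[(round(float(r["p"]),2),np.round(r["point"],3).tolist()) for r in landmark_of(nm,"salmon_roll")][:3])
    k=(a>.14)&(a<.22)&(np.abs(b)<.04)&(z>-.04)&(z<.06)
    print("near tip",k.sum(),np.percentile(z[k],[2,10,50,90,98]).round(4))
    zt=np.percentile(z[k],97); r=k&(z>zt-.004)
    print("top face a",a[r].min(),a[r].max(),"b",b[r].min(),b[r].max(), zt)
    A=np.c_[a[r],b[r],np.ones(r.sum())]; print("tilt",np.linalg.lstsq(A,z[r],rcond=None)[0])
```

```text
[ 0.10337726  0.1522939  -0.31547036] 0.40022062638751965 [-0.06416921  0.11491508 -0.00861443]
[ 0.13601731 -0.16613521 -1.36699517] 0.39716097304573245 14.9333
15.5333 [ 0.16141682  0.0151972  -0.62430969] 0.3961019667769877 [ 0.30506869 -0.29513079  0.10958654]
scene [(0.7, [0.48, -0.286, 0.11])]
near tip 356 [0.0004 0.0074 0.0263 0.0311 0.0326]
top face a 0.14089997711861504 0.19291405420692123 b -0.021326915833952922 0.018774239468729137 0.032307515950276144
tilt [ 0.02566699 -0.00213989  0.02588725]
top [(0.46, [0.48, -0.285, 0.108])]
near tip 213 [0.01   0.0165 0.0296 0.0337 0.036 ]
top face a 0.14007978646809638 0.1892673010666504 b -0.018624871711178496 0.01766883240908878 0.03548878897909715
tilt [0.00961382 0.00692624 0.03183125]
```

View pics/scene8.png

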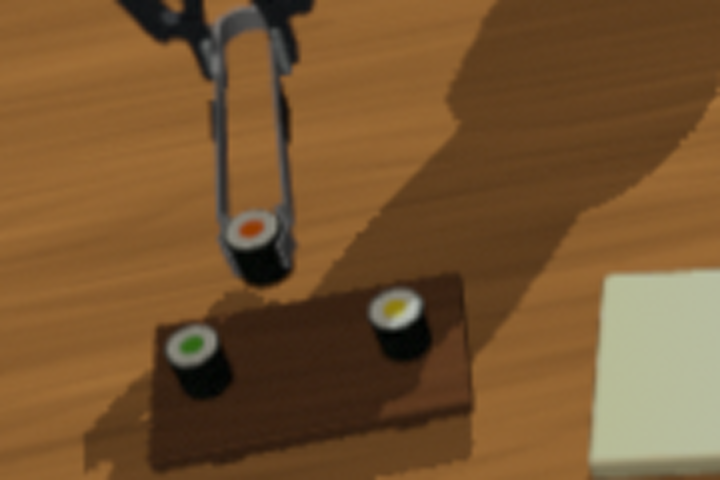

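View pics/top8.png

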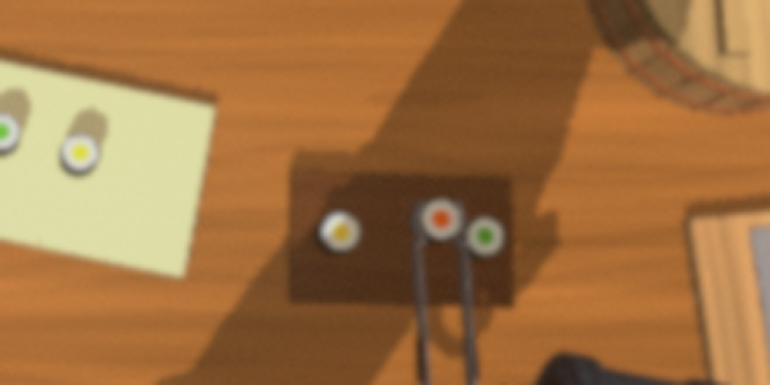

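Run:
```python
from h import *
def circ(name,ctr,zt):
    c=read_camera(name); X=cloud(c); col=c["color"].astype(int)
    br=(col[...,0]>95)
    m=(np.hypot(X[...,0]-ctr[0],X[...,1]-ctr[1])<.024)&(np.abs(X[...,2]-zt)<.006)&br
    hs=cv2.convexHull((X[m][:,:2]*1000).astype(np.float32))
    (cx,cy),r=cv2.minEnclosingCircle(hs); return round(cx,1),round(cy,1),round(r,1),int(m.sum()),X[m].mean(0).round(4)
for n in("scene","top"):
    print(n,circ(n,(.480,-.288),.143),circ(n,(.481,-.347),.058),circ(n,(.483,-.228),.058))
print(read_position(),read_time())
```

```text
scene (477.2, -287.2, 21.4, 99, array([ 0.4818, -0.2881,  0.1406])) (479.2, -349.0, 15.8, 63, array([ 0.4803, -0.3481,  0.0579])) (482.6, -227.9, 14.8, 88, array([ 0.4831, -0.2283,  0.0573]))
top (483.4, -290.0, 17.8, 111, array([ 0.4826, -0.2897,  0.1414])) (480.5, -349.0, 16.2, 82, array([ 0.48  , -0.3486,  0.0581])) (483.3, -228.0, 16.7, 97, array([ 0.4827, -0.2284,  0.0581]))
[ 0.3058518  -0.29460939  0.11001328] 16.0333
```

Run:
```python
from h import *
psi=.04; u=np.array([np.cos(psi),np.sin(psi)]); spot=np.array([.4815,-.2878]); t=spot-.176*u
move_straight(*G(*t,.034,psi),vel=.09); print(read_contact_force(),read_position(),read_time())
print(move_straight(*G(*t,.0225,psi),vel=.012,contact_N=1.5),read_contact_force(),read_position(),read_time())
hold(.1);print(read_contact_force(),read_ft_torque())
save("scene","s9.png",(80,120,260,240),4);
```

```text
[-0.6108934  -0.30117788 -1.13266089] [ 0.30581633 -0.29490349  0.03427086] 17.025
True [ 0.6483035  -0.51695582  0.25456148] [ 0.30605268 -0.29483289  0.02492438] 17.7417
[ 1.6575829  -0.16812845  0.97823861] [-0.10783158 -0.46444185 -0.09604233]
```

View pics/s9.png

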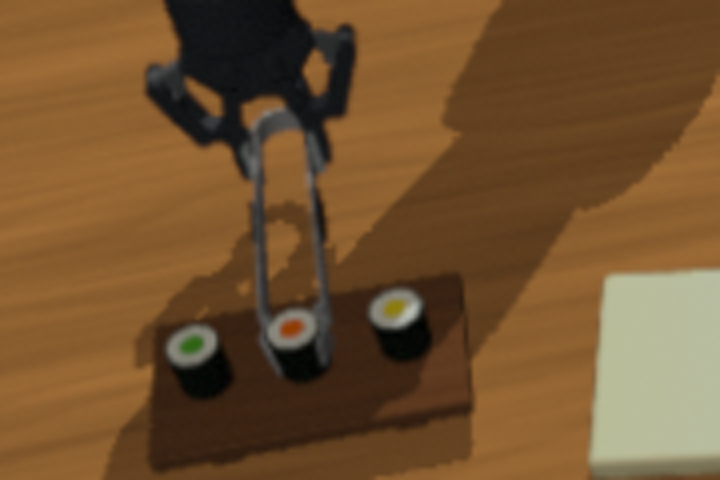

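The roll rests on the stand at crop (292,328), on the midpoint of its neighbours (≈(294,326)), and contact was felt. Releasing by easing the grip to 20 N.

Run:
```python
from h import *
for f in (45,30,20):
    grasp(f); print(f,read_opening(),read_contact_force(),read_position(),read_time())
save("scene","s10.png",(80,120,260,240),4); save("top","t10.png",(330,160,550,270),3.5)
```

```text
45 0.3994802559974425 [1.89878822 1.17531686 0.07809341] [ 0.30591215 -0.29479035  0.02501839] 18.1083
30 0.3978075649928752 [ 1.23420022 -0.91665518  0.89199706] [ 0.30569487 -0.29476508  0.02498379] 18.325
20 0.3945538193019627 [ 1.76917759 -0.37374811  1.1934075 ] [ 0.30561868 -0.29476507  0.02496687] 18.5417
```

View pics/s10.png

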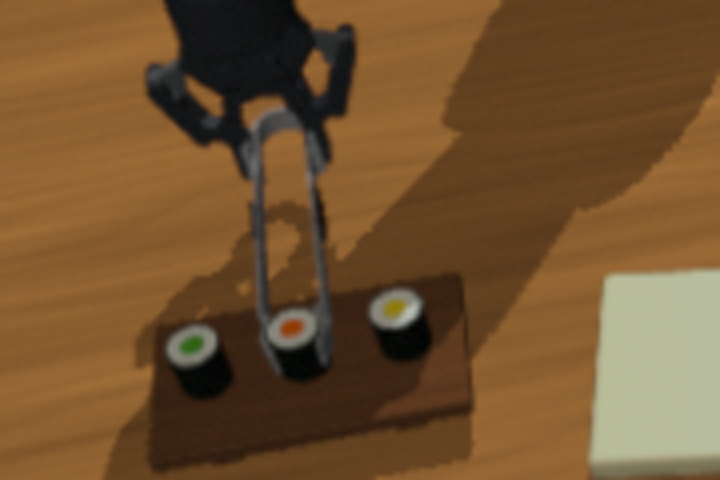

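View pics/t10.png

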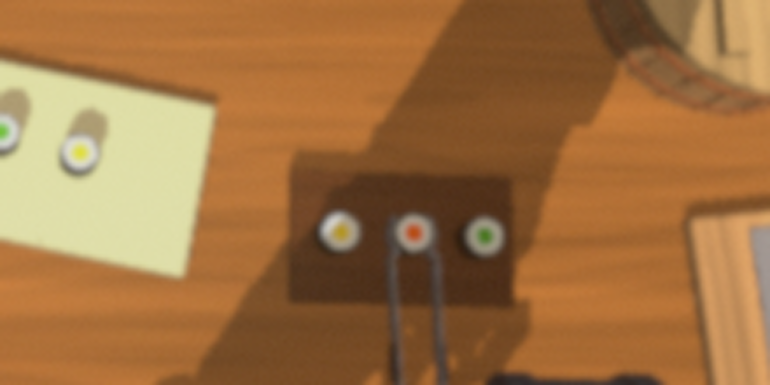

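Easing the force didn't reopen the jaws: opening is still 0.395, so they seem to self-lock. I'll test whether a hold or a lower force lets them yield before using a full release.

Run:
```python
from h import *
for f in (20,14,8):
    try:
        grasp(f); hold(.15); print(f,read_opening(),read_contact_force(),read_position(),read_time())
    except Exception as e: print(f,repr(e))
```

```text
20 0.3976135154093628 [ 0.72344423 -0.6038133   0.99516231] [ 0.30561977 -0.29474038  0.02498038] 19.0083
14 0.39265542888767463 [1.24560023 0.69408364 1.52706464] [ 0.3055782  -0.29470955  0.02494642] 19.375
8 0.3945987924087713 [-0.07715735 -0.35646988  1.11825317] [ 0.30559472 -0.29472382  0.02498466] 19.7417
```

The jaws really are self-locking, so only gripper_open will release the roll. From the geometry, the freed tongs should come to rest on the stand's near edge with the tail on the counter. Cups open at ±34 mm will clear the neighbouring rolls, which start at ±44 mm, and the tail stays between the open fingers for a re-grip. I'll unload the vertical force first, then release.

Run:
```python
from h import *
p=read_position(); psi=.04
move_straight([p[0],p[1],.0256],O(psi),vel=.01); hold(.1); print(np.mean([read_contact_force() for _ in range(5)],0))
gripper_open(); hold(.2); print(read_time(),read_opening(),read_contact_force())
save("scene","s11.png",(80,120,260,240),4); save("top","t11.png",(330,160,550,270),3.5)
T=wpose(); c=save("wrist","w11.png"); np.save("w11.npy",cloud(c,T))
```

```text
[0.20666588 0.10746386 0.87255916]
20.85 0.9999039612136749 [ 0.2583534  -0.76015344 -0.33394036]
```

View pics/s11.png

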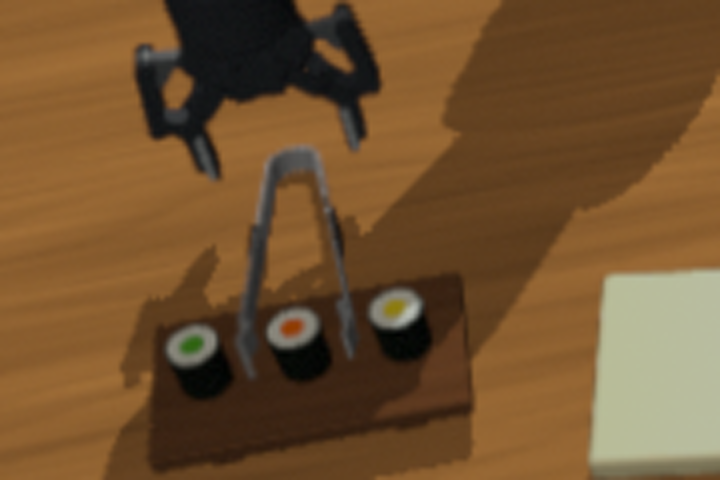

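View pics/t11.png

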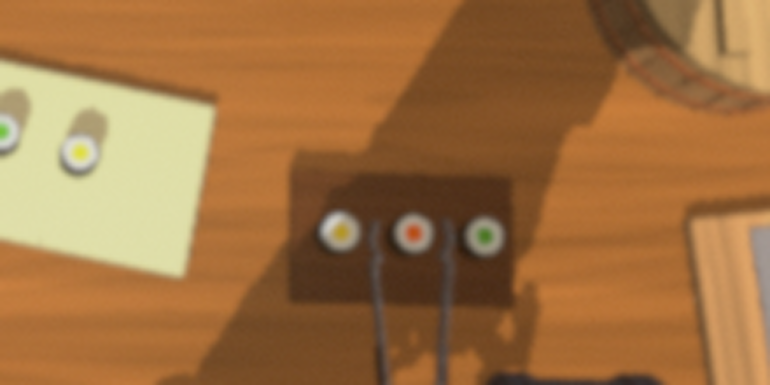

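View pics/w11.png

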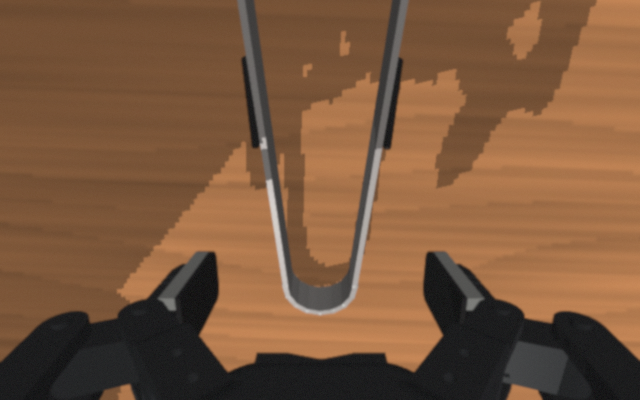

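It worked. The roll stands at crop (295,328) with both cups clear of every roll (tips (250,375) and (350,355)). The tongs lean on the stand's edge, with the bow at wrist (320,300) between the fingers. Measuring their tilted pose.

Run:
```python
from h import *
X=np.load("w11.npy"); T=wpose(); psi=.04; u=np.array([np.cos(psi),np.sin(psi)]);n=np.array([-u[1],u[0]])
a=(X[...,:2]-T[:2,3])@u; b=(X[...,:2]-T[:2,3])@n; z=X[...,2]
m=(np.abs(b)<.036)&(z>.006)&(z<.075)&(a>-.04)&(a<.2)
print(T[:3,3],m.sum(),np.nanpercentile(a[m],[.5,99.5]))
for s in np.arange(-.03,.14,.01):
    k=m&(np.abs(a-s)<.004)
    if k.sum()>5: print(s.round(3),k.sum(),b[k].min().round(4),b[k].max().round(4),((b[k].min()+b[k].max())/2).round(4),"z",np.percentile(z[k],[5,50,95,99]).round(4))
```

```text
[ 0.30559166 -0.29473277  0.02560657] 10754 [-0.03208708  0.10287588]
-0.03 965 -0.0131 0.0164 0.0016 z [0.0069 0.0141 0.0186 0.0191]
-0.02 405 -0.0162 0.0198 0.0018 z [0.0072 0.0165 0.0206 0.0211]
-0.01 301 -0.017 0.0203 0.0016 z [0.0081 0.0207 0.0225 0.0228]
0.0 340 -0.0181 0.0211 0.0015 z [0.0081 0.0222 0.0243 0.0248]
0.01 383 -0.0187 0.0219 0.0016 z [0.0089 0.0236 0.026  0.0265]
0.02 407 -0.02 0.0227 0.0013 z [0.0107 0.0254 0.0277 0.0283]
0.03 453 -0.0208 0.0237 0.0015 z [0.0123 0.027  0.0293 0.0299]
0.04 489 -0.0218 0.0243 0.0013 z [0.0142 0.0289 0.0312 0.0315]
0.05 663 -0.0264 0.0288 0.0012 z [0.0161 0.0312 0.033  0.0334]
0.06 928 -0.0268 0.0291 0.0011 z [0.0187 0.033  0.0347 0.0353]
0.07 963 -0.0276 0.0293 0.0008 z [0.0203 0.0347 0.0364 0.0369]
0.08 1001 -0.0279 0.0299 0.001 z [0.0218 0.0363 0.0381 0.0385]
0.09 796 -0.027 0.0286 0.0008 z [0.0225 0.0373 0.0397 0.0402]
0.1 702 -0.0276 0.0293 0.0009 z [0.024  0.0374 0.0411 0.0416]
```

```bash
cat >> h.py <<'E'
def OT(psi,th):
    """tool down on tongs yaw psi, tilted nose-up by th"""
    n=np.array([-np.sin(psi),np.cos(psi),0])
    return list((Ro.from_rotvec(-th*n)*Ro.from_euler("xyz",O(psi))).as_euler("xyz"))
E
python3 - <<'E'
from h import *
psi=.04; u=np.array([np.cos(psi),np.sin(psi)]);n=np.array([-u[1],u[0]]); p=read_position()
t=p[:2]-.0015*u+.0015*n
psi2=psi-np.arctan((.0016-.0009)/.12)
for th in (.172,.1,.05,0):
    r=ik([t[0],t[1],.004],OT(psi2,th)); r2=ik([t[0],t[1],.09],OT(psi2,th)); print(th,None if r is None else np.round(r,2),r2 is not None)
E
```

```text
0.172 [ 1.44  0.82 -1.08  2.4   1.42  0.6  -2.28] True
0.1 [ 1.    0.62 -0.42  2.37  1.    0.21 -1.86] True
0.05 [ 0.9   0.61 -0.31  2.34  0.71  0.22 -1.58] True
0 [ 0.88  0.62 -0.33  2.31  0.68  0.3  -1.58] True
```

Run:
```python
from h import *
psi=.04; u=np.array([np.cos(psi),np.sin(psi)]);n=np.array([-u[1],u[0]]); p=read_position()
t=p[:2]-.0015*u+.0015*n; psi2=.034
print(ik([.442,.331,.03],OT(.12,-.172)),ik([.442,.331,.15],OT(.12,-.172)))
print(move_straight([t[0],t[1],.005],O(psi2),vel=.04,contact_N=6),read_position(),read_contact_force())
grasp(20); print(read_opening(),read_contact_force(),read_time())
print(move_straight([t[0],t[1],.015],O(psi2),vel=.04)); print(read_opening(),read_contact_force())
save("scene","s12.png",(80,120,260,240),4)
T=wpose(); c=save("wrist","w12.png"); np.save("w12.npy",cloud(c,T))
```

```text
[-0.3631792   0.75455546 -0.49591001  1.81858535  0.32171337  0.80208842
 -2.45703758] [-0.28910385  0.61440743 -0.61086761  1.72017952  0.26038792  1.04831719
 -2.42959582]
False [ 0.30403393 -0.29314963  0.00487488] [ 0.61581026 -0.91858701  0.1489688 ]
0.44707487710100474 [-0.38304153 -0.12890839  6.00331444] 22.1583
False
0.44607536552506616 [ 0.13924613  0.06663331 -1.5204835 ]
```

View pics/s12.png

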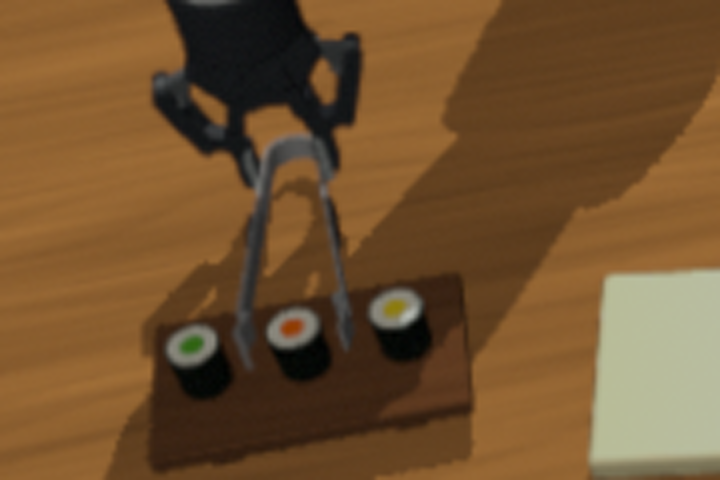

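The tongs are regripped (opening 0.446), lifted 10 mm, and the roll is untouched. Lifting clear and measuring the tongs in the hand.

Run:
```python
from h import *
p=read_position(); psi=.034
move_straight([p[0],p[1],.13],O(psi),vel=.1); print(read_opening(),read_contact_force(),read_time())
T=wpose(); c=save("wrist","w13.png"); X=cloud(c,T); c2=save("scene","s13.png",(80,100,260,240),4)
P=(X-T[:3,3])@T[:3,:3] # tool coords: x jaw, y down
u=np.array([np.cos(psi),np.sin(psi)]);n=np.array([-u[1],u[0]])
def an(X,lab):
    a=(X[...,:2]-T[:2,3])@u; b=(X[...,:2]-T[:2,3])@n; z=X[...,2]-T[2,3]
    m=(np.abs(b)<.036)&(z>-.02)&(z<.06)&(a>-.045)&(a<.22)
    print(lab,np.nanpercentile(a[m],[.2,99.8]))
    for s in np.arange(-.03,.2,.015):
        k=m&(np.abs(a-s)<.004)
        if k.sum()>5: print(s.round(3),k.sum(),b[k].min().round(4),b[k].max().round(4),((b[k].min()+b[k].max())/2).round(4),"z",np.percentile(z[k],[5,50,95,99]).round(4))
an(X,"w"); an(cloud(c2),"s")
```

```text
0.45337616887720483 [ 0.37363598  0.61240204 -1.00859999] 23.9583
w [-0.03120661  0.09920148]
-0.03 1283 -0.0116 0.0146 0.0015 z [-0.0028  0.0079  0.0134  0.014 ]
-0.015 461 -0.0167 0.0196 0.0015 z [-0.0013  0.0125  0.0159  0.0164]
0.0 1389 -0.036 0.0359 -0.0 z [0.005  0.0316 0.0557 0.0563]
0.015 4389 -0.0318 0.0344 0.0013 z [0.0111 0.0456 0.0577 0.0591]
0.03 617 -0.0206 0.0231 0.0013 z [0.0063 0.0208 0.0232 0.0238]
0.045 708 -0.022 0.0243 0.0012 z [0.0084 0.0231 0.0257 0.0261]
0.06 1300 -0.0269 0.0288 0.001 z [0.0116 0.0264 0.0281 0.0286]
0.075 1418 -0.0274 0.029 0.0008 z [0.0139 0.0287 0.0304 0.0309]
0.09 1159 -0.0265 0.0289 0.0012 z [0.0152 0.0302 0.0326 0.0332]
s [-0.03215461  0.19194889]
-0.03 45 -0.0122 0.0084 -0.0019 z [-0.0039  0.0052  0.0123  0.013 ]
-0.015 6 -0.0207 -0.0144 -0.0176 z [-0.0005  0.0066  0.0302  0.0345]
0.0 30 -0.0353 0.0356 0.0002 z [0.0011 0.0293 0.0552 0.0559]
0.015 128 -0.034 0.0342 0.0001 z [0.0106 0.0423 0.0583 0.0596]
0.03 9 -0.0213 0.0191 -0.0011 z [0.0101 0.0178 0.0235 0.0244]
0.045 10 -0.0229 0.0207 -0.0011 z [0.0082 0.0186 0.0258 0.0265]
0.06 13 -0.026 0.0256 -0.0002 z [0.0128 0.0261 0.0287 0.0288]
0.075 17 -0.0284 0.0269 -0.0007 z [0.0148 0.0283 0.0302 0.0303]
0.09 13 -0.0271 0.0262 -0.0004 z [0.0164 0.0266 0.0326 0.0328]
0.105 16 -0.029 0.026 -0.0015 z [0.0169 0.0292 0.0348 0.0349]
0.12 10 -0.0292 0.0273 -0.0009 z [0.0201 0.0327 0.0375 0.0377]
0.135 11 -0.0313 0.0291 -0.0011 z [0.022  0.035  0.039  0.0392]
0.15 7 -0.0327 0.0308 -0.001 z [0.0369 0.0392 0.0407 0.041 ]
0.165 19 -0.0323 0.0298 -0.0012 z [0.0294 0.0396 0.0439 0.0441]
0.18 17 -0.0335 0.0319 -0.0008 z [0.0321 0.0424 0.0484 0.0486]
```

View pics/s13.png

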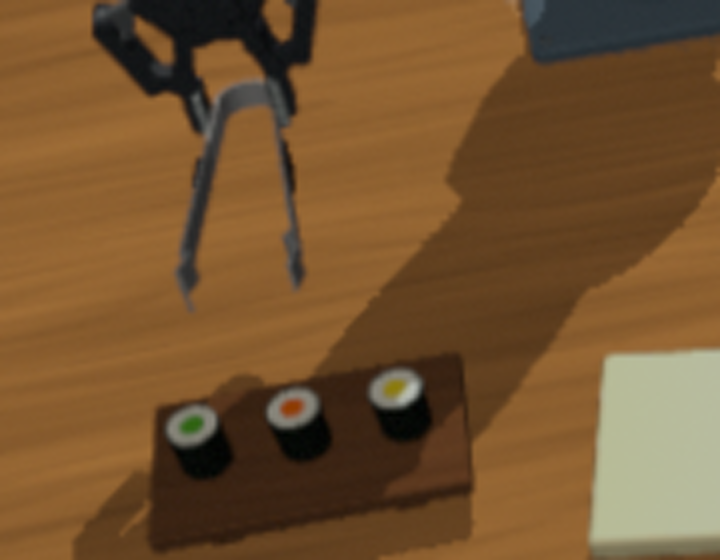

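```bash
cat > an.py <<'E'
from h import *
def inhand(psi,show=True):
    T=wpose(); c=read_camera("wrist"); X=cloud(c,T)
    u=np.array([np.cos(psi),np.sin(psi)]);n=np.array([-u[1],u[0]])
    a=(X[...,:2]-T[:2,3])@u; b=(X[...,:2]-T[:2,3])@n; z=X[...,2]-T[2,3]
    m=(np.abs(b)<.036)&(z>-.03)&(z<.05)&(a>-.06)&(a<.15)
    out=[]
    for s in list(np.arange(-.025,-.014,.005))+list(np.arange(.04,.12,.008)):
        k=m&(np.abs(a-s)<.004)
        if k.sum()>20: out.append((s,(b[k].min()+b[k].max())/2,np.percentile(z[k],98),b[k].max()-b[k].min()))
    o=np.array(out); 
    if show: print(o.round(4))
    fz=np.polyfit(o[:,0],o[:,2],1); fb=np.polyfit(o[:,0],o[:,1],1)
    tail=np.nanpercentile(a[m&(a<0)&(z<.03)],.3)
    print("pitch",fz,"lat",fb,"tail",tail,"T",T[:3,3]); return fz,fb,tail
E
python3 - <<'E'
from an import *
psi=.12; u=np.array([np.cos(psi),np.sin(psi)]);n=np.array([-u[1],u[0]])
t=np.array([.5127,.3398])-.0741*u-.001*n
print(t)
move_to([t[0],t[1],.15],OT(psi,-.16)); print(read_time(),read_opening(),read_contact_force())
inhand(psi); save("scene","s14.png",(330,90,480,210),5)
E
```

```text
[0.43925259 0.32993652]
26.3417 0.44663116148858434 [-0.36781182  0.68571919 -0.87174684]
[[-0.025   0.0015  0.0181  0.0293]
 [-0.02    0.0015  0.0182  0.0342]
 [-0.015   0.0015  0.0183  0.0365]
 [ 0.04    0.0009  0.0185  0.045 ]
 [ 0.048   0.0008  0.0183  0.0466]
 [ 0.056   0.0007  0.0184  0.0547]
 [ 0.064   0.0007  0.0185  0.0552]
 [ 0.072   0.0007  0.0183  0.0562]
 [ 0.08    0.0004  0.0184  0.0568]
 [ 0.088   0.0004  0.0183  0.0571]
 [ 0.096   0.0004  0.0183  0.0546]
 [ 0.104   0.0002  0.018   0.0548]]
pitch [0.00040489 0.01827546] lat [-0.01044961  0.00132505] tail -0.029535205847240356 T [0.44002637 0.32862726 0.14981996]
```

View pics/s14.png

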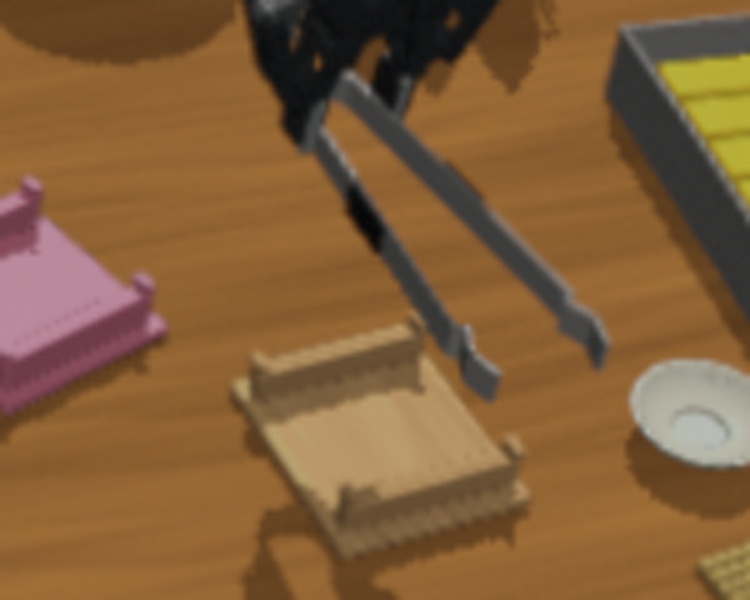

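The tongs are level in the hand (pitch 0.0004) and the empty wooden rest is below them (crop (390,430)). Lowering onto the rails.

Run:
```python
from an import *
psi=.1195; u=np.array([np.cos(psi),np.sin(psi)]);n=np.array([-u[1],u[0]])
t=np.array([.5127,.3398])-.0738*u-.0005*n; o=OT(psi+.0104,-.16)
move_straight([t[0],t[1],.034],o,vel=.12)
print(move_straight([t[0],t[1],.0262],o,vel=.012,contact_N=1.5),read_position(),read_contact_force(),read_time())
hold(.1); print(np.mean([read_contact_force() for _ in range(5)],0))
save("scene","s15.png",(330,90,480,210),5)
```

```text
True [0.43937344 0.3304967  0.02791295] [0.11901083 0.51701904 4.95557534] 28.075
[-0.49305432  0.30418264  4.7205042 ]
```

View pics/s15.png

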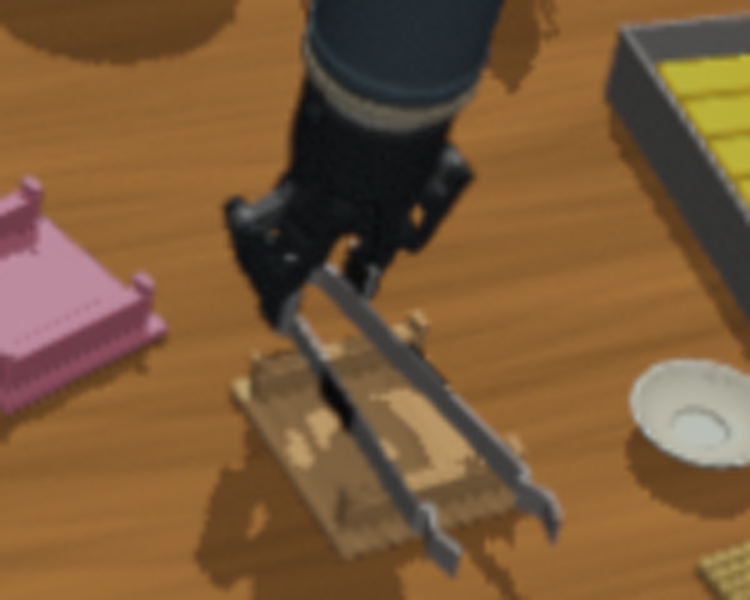

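```bash
python3 - <<'E'
from an import *
gripper_open(); print(read_opening(),read_time())
p=read_position(); R=Ro.from_euler("xyz",read_orientation()).as_matrix()
q=p-R[:,1]*.06
move_straight(list(q),vel=.06)
move_to([.46,.335,.27],O(.11)); print(read_time())
T=wpose(); c=save("wrist","w16.png"); W=cloud(c,T); np.save("w1.npy",W)
c=save("scene","s16.png"); 
est=dict(sal=(.4815,-.288,.026),egg=(.546,-.015,.018),cuc=(.562,.05,.018),gc=(.480,-.348,.026),ge=(.483,-.228,.026))
for n in("scene","top"):
    c=read_camera(n); W=cloud(c)
    for k,(x,y,zb) in est.items():
        m=(np.hypot(W[...,0]-x,W[...,1]-y)<.03)&(np.abs(W[...,2]-zb-.032)<.006); P=W[m]
        (cx,cy),r=cv2.minEnclosingCircle((P[:,:2]*1000).astype(np.float32)); print(n,k,round(cx,1),round(cy,1),round(r,1),P[:,2].mean().round(4))
import os
E
cp tongs0.npy tongs_start.npy; python3 fit.py
```

```text
0.9984416705799075 28.75
30.6583
scene sal 482.0 -288.7 17.3 0.0565
scene egg 548.0 -15.3 16.4 0.049
scene cuc 563.2 49.4 16.9 0.049
scene gc 481.6 -348.9 16.4 0.0573
scene ge 483.8 -229.0 15.5 0.0568
top sal 481.8 -289.5 16.4 0.058
top egg 546.9 -16.1 15.7 0.0504
top cuc 563.8 49.6 15.9 0.05
top gc 480.3 -348.5 16.8 0.0581
top ge 482.4 -228.3 16.5 0.058
psi 0.11981344276725613 grip [0.51200702 0.34046985] len 0.21136515341456724
```

View pics/w16.png

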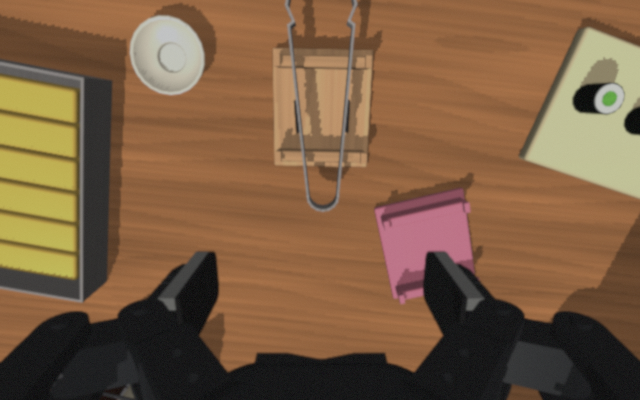

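View pics/s16.png

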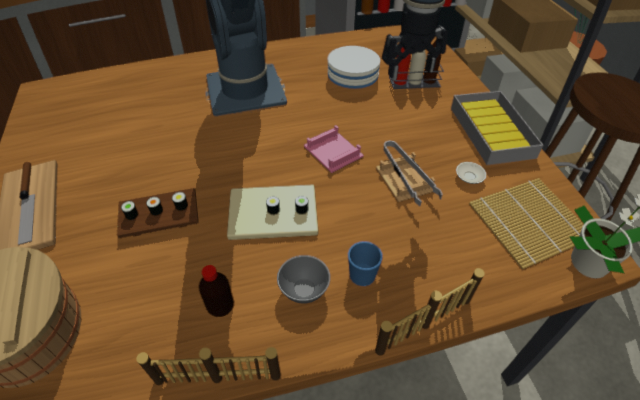

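The tongs lie across both rails within 1 mm of where I found them (wrist bow (323,205), as at the start). The salmon roll stands between the two stand rolls (scene (154,205)), about 1 mm off the midpoint. Nothing else has moved. Handing in.

Run:
```python
from h import *
print(read_contact_force(),read_qd().round(3) if hasattr(read_qd(),'round') else read_qd(),read_time()); job_done()
```

```text
[ 0.42749459 -0.84043706 -0.61627483] [ 0.002 -0.002 -0.004 -0.004 -0.003 -0.     0.   ] 30.8583
the job is handed in; nothing more can be done
```

The salmon roll stands upright on the stand between the other two rolls, the tongs are back across both rails of the wooden rest, and I handed the job in at about 31 s.

**How it went:** I gripped the tongs near their hinge, so 20 N held them open and 70 N closed the cups on the roll. I lowered the roll until I felt contact.

**What went wrong:** lowering the grip force did not reopen the jaws, so the planned gentle release failed. I opened the gripper fully instead. The freed tongs dropped a few millimetres and came to rest against the stand's near edge, with the cups around the salmon roll but clear of all three rolls. I gripped them again there, lifted them clear and laid them back level.

**Last checks:**
- **Salmon roll:** about 1 mm from the midpoint and in line, by both the scene and top cameras. Its top is at the same height as the other two.
- **Tongs:** within about 1 mm of where I found them, with the same direction.
- **Other rolls:** the two left on the board are where they were, within about 1.5 mm. The stand rolls are within about 2 mm, which is camera accuracy.
- **Dish, cup, bottle and bowl:** they look unmoved in the last picture; I did not measure them again.

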